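# Offer the binocular head up to the microscope stand

### The arm

A 6-joint arm with a two-finger parallel gripper is mounted at the origin on the work surface. World frame = base frame: x ahead of the robot, y to its left, z up, the work surface at z = 0. Lengths are in m, angles in rad, forces in N, time in s.
With the tool pointing down it reaches from about 0.325 to 0.775 m from the base axis. Payload 5.5 kg.
Tool frame: the origin (TCP) lies between the finger pads; the fingertips stand ahead of it and the grasp point (between the pads) lies 5 mm behind it (arm.tips_ahead is the y of the fingertips in the tool frame, in m); y points along the fingers, x is the direction in which the jaws open and shut, and the axes are right-handed (so a half turn about y gives the same grasp; the last joint's range is limited). The gripper opens to 85 mm and grips with 20 to 120 N. Pads are 22 mm wide; open, the fingers measure 114 mm over their backs; the gripper's body (76 mm by 85 mm) begins 54 mm behind the grasp point. The pads swing forward as they close: fully open they stand 13 mm farther back than shut.
Start: joints at [-1.164, 0.091, 1.231, -0, 1.82, -0.057], TCP at [0.268, -0.537, 0.245] pointing down, gripper open.
Joint ranges: [-2.87, 2.87], [-0.86, 2.18], [0.17, 2.46], [-1.51, 4.65], [0.06, 2.69], [-2.65, 2.65]. Speed limits (rad/s): [2.57, 2.57, 3.01, 3.14, 3.14, 3.14].

### API

Orientations are given as a unit quaternion [x, y, z, w].
In Python, from cell import arm, get_image, camera_info, ticket, masks_of gives the robot as it stands. The module is installed in compiled form; this text tells all that it offers.
- The arm moves only by the tool servo_tool, never from a script. Its argument "rows" is a list that holds one entry, the list of rows, each a list of 6 numbers: the shift along the tool's x, y, z in mm, then the turn, a rotation vector about the tool's x, y, z in rad. A call has 1 to 20 rows; each row shifts and turns the pose as measured when the row begins, along the tool's axes as they then stand; what a row does not reach is not made up. A row lasts 1/10 s, in which the tool goes at most 50 mm and 8.59 degrees, less where a joint would pass 70% of its speed; a pose out of reach is approached as far as the arm can. A call with a gripper value outside its range is refused whole. "gripper" is the closure, from -1 (fully open) to 1 (shut), set as the call begins (left out, the last holds). The fingers move at their own pace and stop on an object; "squeeze" is the grip in N (left out, the last holds). Time passes only in rows, so rows that do not move let the fingers close. It gives the time, the measured TCP pose, the force and the opening at its end, in the units of the state.
- arm.get_obs(): the state, without advancing time (a new reading comes with each control period).
- get_image(name): name is "scene" or "top" or "wrist"; returns the picture (384x512x3 uint8, blue, green, red); there is no depth.
- camera_info(name): a dict with "fx", "fy", "cx", "cy" (pixels), "R" (3x3) and "t" (3): a world point X has camera coordinates R X + t; the wrist camera has in their place "hand_eye" (4x4, takes a point from camera to tool coordinates, whose origin is the TCP and whose axes are the tool frame's). Camera axes: x right, y down, z forward; pixel columns grow to the right and rows downward; lengths in m; the calibration is good to about 2 mm. The wrist camera is an equidistant fisheye: a pixel r from the principal point sees the ray r / f radians off the axis. A picture is of the moment at which its call begins: read the wrist's pose just before it. camera_info takes no time and is no camera call.
- ticket.close_job(): hands the job in, once; it reports no verdict.
Trained networks look in the newest picture that a camera, given by its name, has taken for a name from the list of things; names that differ only in an ending like _2 or _b are one class to them, and where a whole thing is asked for, a point or a joint stands for the part that bears it (a point fixed in the world has none). Each returns a list of dicts, best first, with "confidence" (0 to 1); they miss things now and then, are a little off and sometimes report something else, mostly with a low value. They report only what shows in the picture. A call takes as long as a camera call.
- masks_of(name, camera): "pixels" (384x512 bool, what is visible of it) and "bbox" ([left, top, right, bottom] in pixels, round what is visible of it).
The state is a dict: "time": time; "qpos": joint angles; "joint_vel": joint speeds; "joint_efforts": joint torques, N m; "position": TCP position; "tool_rot": TCP orientation; "wrist_force": force on the tool from outside, world axes, zero at the start; "ft_torque": the same for the moment, N m; "finger_gap": finger opening in m.
Only numpy, scipy, OpenCV 4.12 (cv2) and the standard library are available. Lean on these libraries where they do the work, as an engineer would, in place of code of your own. Each camera call takes 0.05 s, during which the arm holds its last target. There are 200 camera calls.

### The job

Pick up the loose binocular head, lift it over the green power box that divides the bench, and hold it level over the round mount on top of the headless microscope stand: centred, about a centimetre above the mount and not touching it, with the eyepieces pointing to the front of the stand (away from its upright limb). Finish while still holding the head motionless there, ready for a technician to clean and fasten the joint. Do not touch the stand or the power box, with head or arm, and leave the spare eyepiece, the jar and the slide box where they are.

Things in the scene. Friction and masses are not known exactly. Their poses are not given: they have to be found in the camera images.
- head_center (a point): Centre of the cream prism block (84 mm long x, 56 wide y with flat sides to grip from above, 52 high) of the loose binocular head, 0.4 to 0.8 kg, balanced within 15 of here. The block spans -47 to +37 in x. On the axis below is a round steel flange, 46 diameter, its flat underside 36 below this point, on the bench at the start. z up, x level, towards the eyepieces.
- head_eyepieces (a point): Point between the two black eyepiece ends of the head, 105 mm forward (+x of the head) and 40 mm above head_center; same axes. A bridge 94 wide starts 32 forward of head_center; from it two tubes rise forward at 30 degrees, to 115 forward, 60 above and 46 to either side of head_center.
- stand_mount (a point): Centre of the top face of the round dark mount (62 mm diameter, bright disc inside) on the fixed headless stand, 225 mm above the bench, its highest point. z up, x to the stand's front, away from its limb. Cream arm 62 wide (y), 108 behind to 32 in front, top 215; limb 58 to 108 behind; black stage 120 x 130 at 117; base 215 x 150. The head belongs on it, head x along stand x.
- powerbox_top (a point): Centre of the top face of the dark green power box fixed to the bench between head and stand: 460 mm long (x), 100 wide (y), top 140 above the bench. The head may be on either side of it and the stand is on the other.
- eyepiece_center (a point): Centre of a spare eyepiece (bright metal tube below, black wide top) standing on the power box, 35 diameter, 46 mm high. Leave alone.
- jar_center (a point): Centre of an amber glass jar with black lid, 64 diameter, 100 mm high, on the bench. Leave alone.
- slidebox_center (a point): Centre of a blue slide box, 85 x 110 x 34 mm high, on the bench. Leave alone.

How it is judged:
On the way:
1. the head is carried over the power box (y of head_center in the frame of powerbox_top between -0.06 and 0.06 m and x of head_center in the frame of powerbox_top between -0.26 and 0.26 m and z of head_center in the frame of powerbox_top above 0.036 m), for 0.05 s.
At the end, for the whole second after the job is handed in: The fingers hold the head still over the stand: flange axis within 7 mm of the mount's centre, flange underside 3 to 20 mm above the mount and not touching it, tilted less than 5 degrees, turned within 8 degrees of the stand's front with the eyepieces pointing away from the limb (horizontal distance between head_center and stand_mount below 0.007 m and z of head_center in the frame of stand_mount between 0.039 and 0.056 m and angle between head_center's own z axis and vertical below 0.09 rad and angle between the x axis of head_center and the x axis of stand_mount, either way round below 0.14 rad and x of head_eyepieces in the frame of stand_mount above 0.06 m and contact force between head and stand below 0.1 N and contact force between the fingers and head above 2 N and linear speed of head below 0.02 m/s and angular speed of head below 0.15 rad/s); the arm keeps its last pose, push and grip.
It fails at once if the head or the arm touches the stand (contact force between any of head, the arm, the fingers and stand above 1 N).
It fails at once if the head or the arm touches the power box (contact force between any of head, the arm, the fingers and powerbox above 1 N).
It fails at once if the spare eyepiece, jar or slide box is moved more than 15 mm (distance of any of eyepiece_center, jar_center, slidebox_center from where it was at the start of the episode above 0.015 m).
It also fails if it takes over 48 s, if anything falls off the work surface, if the arm or the gripper's body presses on something with over 40 N, if the wrist force passes 120 N, or if a joint passes its speed limit or range.

## Working session

There is one attempt and no reset: what is moved stays moved. The work goes in short steps, Python scripts to look and compute and a tool call to move; the robot and the scene stay as the last step left them, time stands still between calls to the robot, and variables do not carry over. Pictures are saved under pics/ and viewed, on a budget of 10 in all, crops included, one or two more only if the job needs it, and the job is handed in when it is done.

Besides the shell and the picture viewer there is one more tool, called after "Call:" as name(argument=value, ...), one argument or row to a line, values as JSON. servo_tool: Moves the arm, as the interface text tells. Its arguments: {"type":"object","properties":{"rows":{"type":"array"},"gripper":{"type":"number"},"squeeze":{"type":"number"}},"required":["rows"]}

```bash
mkdir -p pics; cat > h.py <<'E'
import numpy as np, cv2
from cell import arm, get_image, camera_info, ticket, masks_of
N=["head_center","stand_mount","powerbox_top","eyepiece_center","jar_center","slidebox_center"]
def ray(cam,u,v):
    c=camera_info(cam);R=np.array(c["R"]);t=np.array(c["t"])
    d=R.T@np.array([(u-c["cx"])/c["fx"],(v-c["cy"])/c["fy"],1]);return -R.T@t,d
def atz(cam,u,v,z):
    o,d=ray(cam,u,v);return o+d*(z-o[2])/d[2]
def proj(cam,X):
    c=camera_info(cam);p=np.array(c["R"])@np.array(X)+np.array(c["t"]);return c["fx"]*p[0]/p[2]+c["cx"],c["fy"]*p[1]/p[2]+c["cy"]
E
python3 - <<'E'
from h import *
np.set_printoptions(precision=3,suppress=True)
ims=[]
for c in("scene","top"):
    im=get_image(c);cv2.imwrite(f"pics/{c}0.png",im)
    ci=camera_info(c);print(c,ci["fx"],-np.array(ci["R"]).T@np.array(ci["t"]))
    for n in N:
        for r in masks_of(n,c)[:2]:
            m=r["pixels"];ys,xs=np.nonzero(m);print(c,n,round(r["confidence"],2),r["bbox"],xs.mean().round(1),ys.mean().round(1),len(xs))
            if r["confidence"]>.5: np.save(f"m_{c}_{n}.npy",m)
print(arm.get_obs(),arm.tips_ahead); print(camera_info("wrist"))
E
```

```text
scene 356.40757620441656 [ 1.283 -0.152  0.728]
scene head_center 0.6 [336.6, 188.1, 394.6, 225.0] 360.4 206.6 1220
scene stand_mount 0.66 [115.2, 142.7, 186.0, 256.1] 145.8 205.4 4878
scene powerbox_top 0.94 [216.9, 147.6, 296.6, 299.2] 257.1 226.7 7314
scene eyepiece_center 0.58 [247.1, 179.0, 262.9, 197.6] 254.5 187.6 202
scene jar_center 0.74 [346.1, 240.9, 374.2, 288.0] 358.9 260.9 1120
scene slidebox_center 0.86 [151.3, 277.2, 204.3, 325.5] 178.4 298.4 1875
scene slidebox_center 0.45 [246.2, 178.0, 261.7, 199.5] 254.4 188.0 271
top 423.21956964790456 [0.419 0.011 1.24 ]
top head_center 0.86 [120.5, 183.3, 160.8, 243.0] 142.5 214.9 1449
top stand_mount 0.93 [322.8, 217.6, 386.2, 298.7] 355.5 258.4 4592
top powerbox_top 0.85 [234.2, 134.7, 282.5, 313.9] 255.5 224.4 6517
top eyepiece_center 0.74 [246.5, 202.3, 258.6, 218.0] 251.9 211.5 148
top jar_center 0.7 [165.3, 136.1, 190.1, 166.4] 177.0 151.1 578
top jar_center 0.24 [245.3, 205.5, 258.8, 220.2] 251.9 211.4 162
top slidebox_center 0.68 [305.5, 144.0, 346.5, 176.7] 325.9 160.0 1122
{'time': 0.7, 'qpos': array([-1.164,  0.091,  1.231, -0.   ,  1.82 , -0.057]), 'joint_vel': array([ 0.   ,  0.   , -0.   , -0.   ,  0.   ,  0.001]), 'joint_efforts': array([  0.002, -45.83 , -41.8  ,  -0.   ,   0.   ,   0.   ]), 'position': array([ 0.268, -0.537,  0.245]), 'tool_rot': array([ 0.602, -0.372,  0.372, -0.602]), 'wrist_force': array([-1.021, -0.926, -0.357]), 'ft_torque': array([ 0.023, -0.027,  0.021]), 'finger_gap': 0.08496042697223506} 0.014
{'fx': 297.3186396354542, 'fy': 297.3186396354542, 'cx': 256.3074114647594, 'cy': 194.3688772520073, 'hand_eye': array([[ 1.   ,  0.   , -0.001, -0.001],
       [ 0.001, -0.307,  0.952, -0.127],
       [ 0.   , -0.952, -0.307,  0.079],
       [ 0.   ,  0.   ,  0.   ,  1.   ]])}
```

View pics/scene0.png

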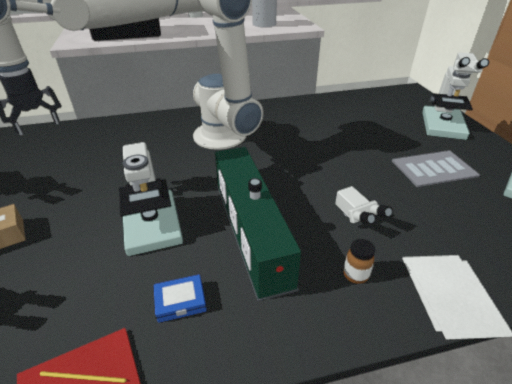

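View pics/top0.png

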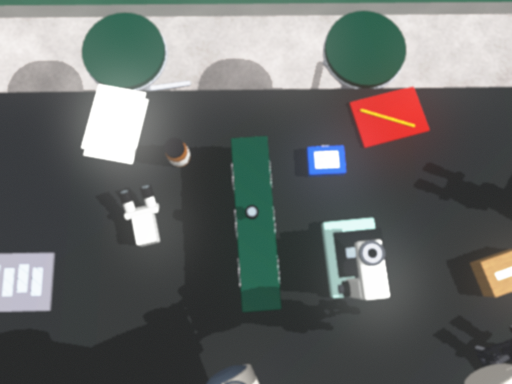

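The scene view shows the head at about (360,207), right of the green box, and the stand at (146,205), left of it. Its mount ring is at about (137,163). In the top view the head is at (143,215) with eyepieces towards +x. The mount ring is at (370,252), with the limb towards −x.

```bash
python3 - <<'E'
from h import *
np.set_printoptions(precision=3,suppress=True)
t=cv2.imread("pics/top0.png");s=cv2.imread("pics/scene0.png")
def crop(im,x,y,w,h): return cv2.resize(im[y:y+h,x:x+w],(400,300),interpolation=cv2.INTER_CUBIC)
cv2.imwrite("pics/crops.png",np.vstack([np.hstack([crop(t,105,180,80,60+10)if 0 else crop(t,100,185,80,60),crop(t,320,215,80,60)]),np.hstack([crop(s,325,180,80,60),crop(s,100,135,80,60)])]))
print("mount@.225",atz("top",370,252,.225),atz("scene",137,161.5,.225))
def tri(a,b):
    (o1,d1),(o2,d2)=ray("top",*a),ray("scene",*b);A=np.c_[d1,-d2];k=np.linalg.lstsq(A,o2-o1,rcond=None)[0]
    p,q=o1+d1*k[0],o2+d2*k[1];return (p+q)/2,np.linalg.norm(p-q)
print(tri((370,252),(137,161.5)))
for n,z in(("eyepiece_center",.163),("jar_center",.05),("slidebox_center",.017),("powerbox_top",.14),("head_center",.04)):
    m=np.load(f"m_top_{n}.npy");ys,xs=np.nonzero(m);print(n,atz("top",xs.mean(),ys.mean(),z))
r=cv2.minAreaRect(np.argwhere(np.load("m_top_powerbox_top.npy"))[:,::-1].astype(np.float32));print(r)
# white block of head in top
g=t.min(2);m=np.zeros_like(g);m[185:255,110:175]=(g[185:255,110:175]>150)
n,l,st,ce=cv2.connectedComponentsWithStats(m)
for i in range(1,n):
    if st[i,4]>30: print(st[i],ce[i],cv2.minAreaRect(np.argwhere(l==i)[:,::-1].astype(np.float32)))
E
```

```text
mount@.225 [ 0.473 -0.271  0.225] [ 0.477 -0.271  0.225]
(array([ 0.473, -0.271,  0.223]), np.float64(0.0001158064034130922))
eyepiece_center [0.585 0.01  0.163]
jar_center [0.785 0.225 0.05 ]
slidebox_center [ 0.76  -0.215  0.017]
powerbox_top [0.555 0.001 0.14 ]
head_center [0.6   0.322 0.04 ]
((254.60557556152344, 222.8332061767578), (174.95697021484375, 40.71406555175781), 85.47117614746094)
[ 124  196   36   50 1194] [143.434 220.909] ((143.13461303710938, 221.173095703125), (46.28340148925781, 35.889251708984375), 78.69007110595703)
```

View pics/crops.png

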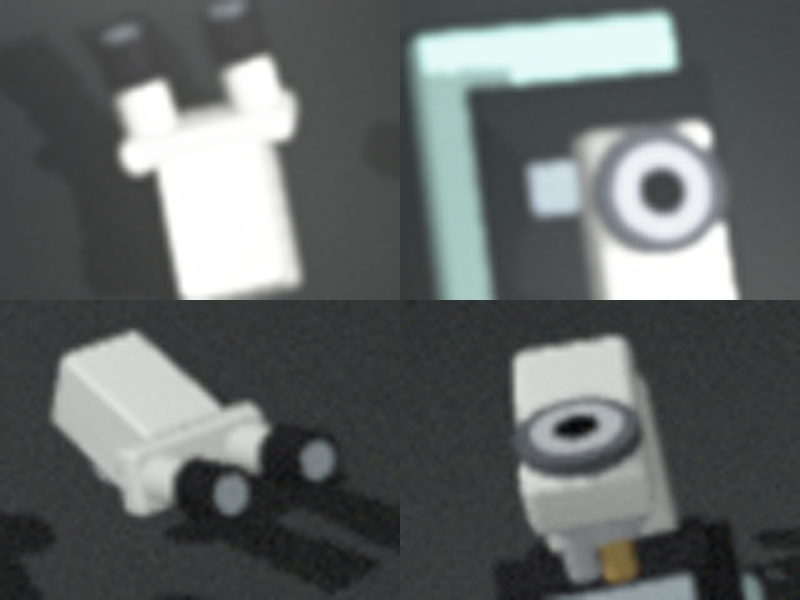

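The crops show the head's rear top edge centre at crop (240,290), with yaw about +10°. The mount centre is at crop (661,188) in the top view and (577,427) in the scene view. The base front edge runs (415,35)–(670,12), so the stand yaw is about +5°.

```bash
cat >> h.py <<'E'
from scipy.spatial.transform import Rotation as Ro
def tri(a,b):
    (o1,d1),(o2,d2)=ray("top",*a),ray("scene",*b);A=np.c_[d1,-d2];k=np.linalg.lstsq(A,o2-o1,rcond=None)[0]
    p,q=o1+d1*k[0],o2+d2*k[1];return (p+q)/2,np.linalg.norm(p-q)
def T(x,y): return (100+x/5-.4,185+y/5-.4)      # crops.png quadrants
def T2(x,y): return (320+(x-400)/5-.4,215+y/5-.4)
def S(x,y): return (325+x/5-.4,180+(y-300)/5-.4)
def S2(x,y): return (100+(x-400)/5-.4,135+(y-300)/5-.4)
E
python3 - <<'E'
from h import *
np.set_printoptions(precision=3,suppress=True)
print("mount",tri(T2(661,188),S2(577,428)))
y=lambda v:np.arctan2(v[1],v[0])
a,b=atz("top",*T2(415,35),.03),atz("top",*T2(670,12),.03);v=a-b;print("stand yaw",y([v[1],-v[0]]),np.linalg.norm(v))
a,b=atz("top",*T2(578,140),.215),atz("top",*T2(600,298),.215);print(y(a-b))
print("block rear top corners",tri(T(180,297),S(62,352)),tri(T(300,283),S(135,332)))
c=(atz("top",*T(180,297),.062)+atz("top",*T(300,283),.062))/2
for p,q in(((160,170),(180,295)),((275,140),(300,280))):
    v=atz("top",*T(*p),.062)-atz("top",*T(*q),.062);print("head yaw",y(v))
h=.17;print("head ctr",c+.047*np.array([np.cos(h),np.sin(h),0]))
print(Ro.from_quat(arm.get_obs()["tool_rot"]).as_matrix())
m=np.load("m_top_powerbox_top.npy");r=cv2.minAreaRect(np.argwhere(m)[:,::-1].astype(np.float32));P=[atz("top",*q,.14) for q in cv2.boxPoints(r)];print(np.array(P))
E
```

```text
mount (array([ 0.472, -0.275,  0.227]), np.float64(0.0007788128538203267))
stand yaw 0.07153862069471606 0.14907185715893306
0.07578107392607389
block rear top corners (array([0.51 , 0.311, 0.051]), np.float64(0.04775622716436383)) (array([0.532, 0.288, 0.079]), np.float64(0.05417926510673474))
head yaw 0.1916851781846671
head yaw 0.1990532321907092
head ctr [0.566 0.307 0.062]
[[ 0.447 -0.     0.894]
 [-0.894 -0.     0.447]
 [ 0.    -1.    -0.   ]]
[[ 0.794  0.073  0.14 ]
 [ 0.802 -0.038  0.14 ]
 [ 0.341 -0.061  0.14 ]
 [ 0.335  0.041  0.14 ]]
```

Call:
servo_tool(
  rows=[
    [[0,-40,0,0,0,0],[0,-40,0,0,0,0],[-10,-40,10,0,0,0],[-20,-20,20,0,0,0],[-32,0,33,0,0,0],[-34,0,35,0,0,0],[-34,0,35,0,0,0],[-34,0,35,0,0,0],[-34,0,35,0,0,0],[-34,0,35,0,0,0],[-34,0,35,0,0,0],[-34,0,35,0,0,0],[-34,0,35,0,0,0],[-34,0,35,0,0,0],[-34,0,35,0,0,0],[-34,0,35,0,0,0],[-34,0,35,0,0,0],[-34,0,35,0,0,0],[-34,0,35,0,0,0],[-34,0,35,0,0,0]],
  ],
  gripper=-1,
)

```text
time: 2.7
position: [0.5431, 0.2543, 0.3946]
tool_rot: [-0.596, 0.373, -0.377, 0.603]
wrist_force: [0.1, -0.4, 0.4]
finger_gap: 0.0852
```

Call:
servo_tool(
  rows=[
    [[-18,20,22,0,0.09,0],[-16,20,22,0,0.09,0],[0,20,0,0,0.09,0],[0,10,0,0,0,0],[0,0,0,0,0,0],[0,0,0,0,0,0]],
  ],
)

```text
time: 3.3
position: [0.5717, 0.3129, 0.3193]
tool_rot: [-0.541, 0.451, -0.452, 0.547]
wrist_force: [-0.0, -0.7, 0.3]
finger_gap: 0.0852
```

```bash
cat >> h.py <<'E'
def wpose():
    o=arm.get_obs();return o,Ro.from_quat(o["tool_rot"]).as_matrix(),np.array(o["position"])
def wz(Rt,p,u,v,z):   # wrist pixel -> world at height z
    c=camera_info("wrist");H=np.array(c["hand_eye"]);q=np.array([(u-c["cx"])/c["fx"],(v-c["cy"])/c["fy"]])
    r=np.linalg.norm(q);d=np.r_[q/r*np.sin(r),np.cos(r)] if r>0 else np.array([0,0,1.])
    o=Rt@H[:3,3]+p;d=Rt@H[:3,:3]@d;return o+d*(z-o[2])/d[2]
def wp(Rt,p,X):
    c=camera_info("wrist");H=np.array(c["hand_eye"]);x=H[:3,:3].T@(Rt.T@(np.array(X)-p)-H[:3,3])
    th=np.arctan2(np.hypot(x[0],x[1]),x[2]);k=th/np.hypot(x[0],x[1]);return c["cx"]+c["fx"]*x[0]*k,c["cy"]+c["fy"]*x[1]*k
E
python3 - <<'E'
from h import *
np.set_printoptions(precision=3,suppress=True)
o,Rt,p=wpose();im=get_image("wrist");cv2.imwrite("pics/w1.png",im);print(p,Rt,o["qpos"])
np.savez("w1.npz",R=Rt,p=p)
for r in masks_of("head_center","wrist")[:2]: print(r["confidence"],r["bbox"])
print("rear corners",tri(T(180,297),S(135,332)),tri(T(300,283),S(62,352)))
E
```

```text
[0.572 0.313 0.319] [[ 0.185  0.006  0.983]
 [-0.983  0.005  0.185]
 [-0.004 -1.     0.007]] [0.448 0.261 0.909 0.002 1.964 1.833]
0.6 [219.3, 81.7, 292.0, 199.9]
rear corners (array([0.516, 0.331, 0.062]), np.float64(0.0027906495678854015)) (array([0.524, 0.271, 0.064]), np.float64(0.011004848458162082))
```

View pics/w1.png

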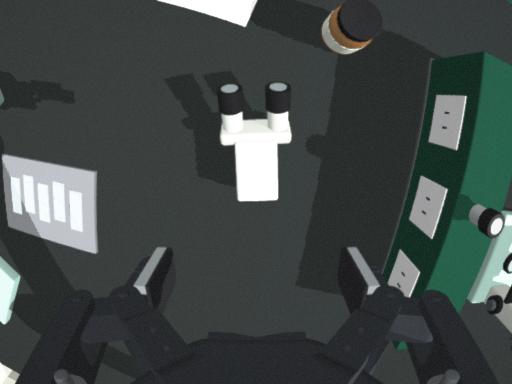

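The wrist view shows the block with its rear edge at about (237–278, 200), the bridge at about y=131, and the sides nearly vertical in the image. Jaw alignment is nearly right.

```bash
cat > hb.py <<'E'
from h import *
np.set_printoptions(precision=4,suppress=True)
def block(im,Rt,p,box,zt):
    x0,y0,x1,y1=box;g=im.min(2)[y0:y1,x0:x1];m=(g>110).astype(np.uint8)
    n,l,st,_=cv2.connectedComponentsWithStats(m);i=1+st[1:,4].argmax();m=l==i
    ys,xs=np.nonzero(m);yb=ys.max();w=m.sum(1);print("bottom row",yb+y0,"widths",w[::6])
    rows=[r for r in range(yb-30,yb-6)];L=[];Rr=[]
    for r in rows:
        k=np.nonzero(m[r])[0];L.append(wz(Rt,p,k[0]+x0-.5,r+y0,zt));Rr.append(wz(Rt,p,k[-1]+x0+.5,r+y0,zt))
    L,Rr=np.array(L),np.array(Rr);f=lambda a:np.arctan(np.polyfit(a[:,0],a[:,1],1)[0])
    k=np.nonzero(m[yb-1])[0];rc=wz(Rt,p,k.mean()+x0,yb+y0+.5,zt)
    yaw=(f(L)+f(Rr))/2;e=np.array([np.cos(yaw),np.sin(yaw)]);nrm=np.array([-e[1],e[0]])
    lat=((L[:,:2]@nrm).mean()+(Rr[:,:2]@nrm).mean())/2
    print("yaws",f(L),f(Rr),"width",(L[:,:2]@nrm).mean()-(Rr[:,:2]@nrm).mean(),"rear",rc)
    c=e*(rc[:2]@e+.047)+nrm*lat;print("head centre",c,"yaw",yaw);return c,yaw
def goto(Rt,p,X,yaw):
    d=Rt.T@(np.array(X)-p)*1000;cur=np.arctan2(Rt[1,2],Rt[0,2]);print("tool shift mm",d,"turn about tool y",-(yaw-cur),"tilt fix (tool rotvec)",end=" ")
    Rd=np.c_[[np.sin(yaw),-np.cos(yaw),0],[0,0,-1],[np.cos(yaw),np.sin(yaw),0]];print(Ro.from_matrix(Rt.T@Rd).as_rotvec())
E
python3 - <<'E'
from hb import *
d=np.load("w1.npz");Rt,p=d["R"],d["p"]
c,y=block(cv2.imread("pics/w1.png"),Rt,p,(205,75,305,215),.062)
goto(Rt,p,[*c,.11],y)
E
```

```text
bottom row 201 widths [ 0  0  0  0  0  0  2 43 68 70 72 70 43 43 43 42 42 42 43 43 42 19  0  0]
yaws 0.20685221463746672 0.2593419626085613 width 0.05701325487020861 rear [0.5189 0.3046 0.062 ]
head centre [0.5648 0.3143] yaw 0.233097088623014
tool shift mm [ -1.7095 209.2782  -7.9219] turn about tool y -0.04725237247550809 tilt fix (tool rotvec) [-0.0072 -0.0472 -0.004 ]
```

Call:
servo_tool(
  rows=[
    [[-1,30,-2,-0.007,-0.02,-0.004],[-1,40,-3,0,-0.02,0],[0,40,-3,0,0,0],[0,40,0,0,0,0],[0,30,0,0,0,0],[0,0,0,0,0,0],[0,0,0,0,0,0]],
  ],
)

```text
time: 4.1
position: [0.569, 0.3121, 0.1512]
tool_rot: [-0.545, 0.436, -0.444, 0.562]
wrist_force: [-0.5, 1.0, 0.3]
finger_gap: 0.0856
```

```bash
python3 - <<'E'
from hb import *
o,Rt,p=wpose();im=get_image("wrist");cv2.imwrite("pics/w2.png",im);np.savez("w2.npz",R=Rt,p=p)
X=lambda x,y,z:wp(Rt,p,[.5648+x*np.cos(.22)-y*np.sin(.22),.3143+x*np.sin(.22)+y*np.cos(.22),z])
a=[X(x,y,.062) for x,y in((-.047,.028),(-.047,-.028),(.032,.028),(.032,-.028))];print(p,a)
E
```

```text
[0.569  0.3121 0.1512] [(np.float64(221.09436989865125), np.float64(264.487099224596)), (np.float64(287.4546988402516), np.float64(265.19625747182107)), (np.float64(217.71013145057213), np.float64(172.42254189705523)), (np.float64(291.8973109530298), np.float64(173.03780582298424))]
```

View pics/w2.png

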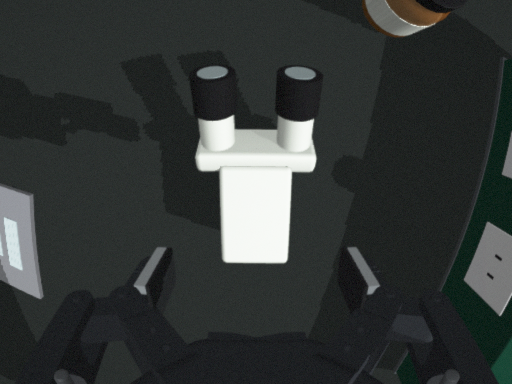

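The corners match the prediction: rear edge (221–288, 264). The block sits centred between the jaws.

```bash
python3 - <<'E'
from hb import *
d=np.load("w2.npz");Rt,p=d["R"],d["p"]
c,y=block(cv2.imread("pics/w2.png"),Rt,p,(185,120,330,290),.062)
goto(Rt,p,[*c,.031],y);print(Rt)
E
```

```text
bottom row 263 widths [ 42  70 113 112 116 118 122 120 116  72  72  72  71  71  71  70  69  69
  69  68  68  67  67  66   0   0   0   0   0]
yaws 0.23695625800469255 0.22809046010961348 width 0.05505336188473342 rear [0.5207 0.3034 0.062 ]
head centre [0.5663 0.3148] yaw 0.23252335905715302
tool shift mm [ -2.521  120.1125  -5.141 ] turn about tool y -0.005428474640109177 tilt fix (tool rotvec) [-0.0265 -0.0054 -0.0056]
[[ 0.2253  0.0245  0.974 ]
 [-0.9743  0.0115  0.2251]
 [-0.0057 -0.9996  0.0265]]
```

Call:
servo_tool(
  rows=[
    [[-1,20,-2,-0.0265,-0.005,-0.0056],[-1,25,-2,0,0,0],[0,25,0,0,0,0],[0,20,0,0,0,0],[0,15,0,0,0,0],[0,0,0,0,0,0],[0,0,0,0,0,0]],
  ],
)

```text
time: 4.85
position: [0.5711, 0.3164, 0.0524]
tool_rot: [-0.551, 0.436, -0.44, 0.559]
wrist_force: [-0.1, 0.8, 1.3]
finger_gap: 0.0854
```

```bash
python3 - <<'E'
from hb import *
o,Rt,p=wpose();print(p,o["wrist_force"]);goto(Rt,p,[.5663,.3148,.035],.2325)
E
```

```text
[0.5711 0.3164 0.0524] [-0.0625  0.7728  1.296 ]
tool shift mm [ 0.4852 17.317  -5.213 ] turn about tool y 0.0012717532712349378 tilt fix (tool rotvec) [-0.0128  0.0013 -0.0032]
```

Call:
servo_tool(
  rows=[
    [[0.5,8,-3,-0.013,0,-0.003],[0,8,-2,0,0,0],[0,4,-1,0,0,0],[0,0,0,0,0,0],[0,0,0,0,0,0]],
  ],
)

```text
time: 5.35
position: [0.5666, 0.3153, 0.0345]
tool_rot: [-0.554, 0.438, -0.439, 0.556]
wrist_force: [-0.3, 0.1, -0.7]
finger_gap: 0.0855
```

```bash
python3 - <<'E'
from hb import *
o,Rt,p=wpose();print(p,o["wrist_force"]);goto(Rt,p,[.5663,.3148,.035],.2325)
E
```

```text
[0.5666 0.3153 0.0345] [-0.2856  0.1469 -0.7049]
tool shift mm [ 0.3776 -0.4847 -0.4467] turn about tool y 0.0014462471795425869 tilt fix (tool rotvec) [-0.0039  0.0014 -0.0011]
```

Call:
servo_tool(
  rows=[
    [[0,0,0,-0.004,0,0],[0,0,0,0,0,0],[0,0,0,0,0,0],[0,0,0,0,0,0],[0,0,0,0,0,0],[0,0,0,0,0,0],[0,0,0,0,0,0],[0,0,0,0,0,0],[0,0,0,0,0,0],[0,0,0,0,0,0],[0,0,0,0,0,0],[0,0,0,0,0,0]],
  ],
  gripper=1,
  squeeze=90,
)

```text
time: 6.55
position: [0.5674, 0.3151, 0.0357]
tool_rot: [-0.554, 0.438, -0.438, 0.555]
wrist_force: [0.2, 0.7, 1.0]
finger_gap: 0.0554
```

```bash
python3 - <<'E'
from hb import *
o,Rt,p=wpose();im=get_image("wrist");cv2.imwrite("pics/w3.png",im);np.savez("w3.npz",R=Rt,p=p)
print(p,o["wrist_force"],o["finger_gap"]);goto(Rt,p,[.5663,.3148,.035],.2325)
block(im,Rt,p,(160,60,360,383),.062)
E
```

```text
[0.5674 0.3151 0.0357] [0.2438 0.6894 1.0247] 0.05541300227733055
tool shift mm [ 0.034   0.7202 -1.1306] turn about tool y 0.0012345158274043588 tilt fix (tool rotvec) [-0.0015  0.0012 -0.0008]
bottom row 338 widths [  0   0   0   0   0   0   0   0   0   0   5  24  55 110 197 199 200 199
 199 200 200 200 200 200 200 200 200 200 164 139 138 137 136 134 132 130
 128 126 126 124 123 120 120 118 116 112  22   0   0   0   0   0   0   0]
yaws 0.28129458571798627 0.18170569298613853 width 0.05274631027880594 rear [0.5436 0.3104 0.062 ]
head centre [0.5893 0.3212] yaw 0.2315001393520624
```

View pics/w3.png

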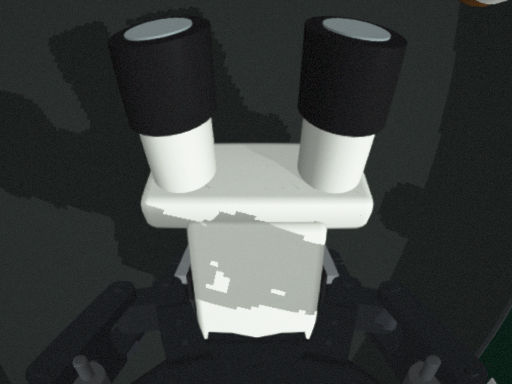

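Gripped at 55.4 mm: the image shows the block between the pads, with the tubes clear at (165,75) and (350,75). Lifting now.

Call:
servo_tool(
  rows=[
    [[0,-8,0,0,0,0],[0,-15,0,0,0,0],[0,-25,0,0,0,0],[0,-30,0,0,0,0],[0,-30,0,0,0,0],[0,-30,0,0,0,0],[0,-30,0,0,0,0],[0,-30,0,0,0,0],[0,-30,0,0,0,0],[0,-30,0,0,0,0],[0,-20,0,0,0,0],[0,-10,0,0,0,0],[0,0,0,0,0,0],[0,0,0,0,0,0],[0,0,0,0,0,0]],
  ],
)

```text
time: 8.1
position: [0.5623, 0.3141, 0.3335]
tool_rot: [0.561, -0.441, 0.434, -0.55]
wrist_force: [0.5, -0.3, -5.6]
finger_gap: 0.0551
```

```bash
python3 - <<'E'
from hb import *
o,Rt,p=wpose();im=get_image("wrist");cv2.imwrite("pics/w4.png",im);np.savez("w4.npz",R=Rt,p=p)
print(p,o["wrist_force"],o["ft_torque"],o["finger_gap"],o["qpos"])
im3=cv2.imread("pics/w3.png");g=lambda a:cv2.cvtColor(a,6)[10:235,105:410]
# feature motion of the head in the wrist view between grasp and lift
f0=cv2.goodFeaturesToTrack(g(im3),60,.05,8);f1,s,e=cv2.calcOpticalFlowPyrLK(g(im3),g(im),f0,None)
k=(s[:,0]==1)&(e[:,0]<15);print("flow",np.median((f1-f0)[k][:,0],0),k.sum(),np.c_[f0[k][:,0],(f1-f0)[k][:,0]][:14])
goto(Rt,p,[.472,-.275,.31],.075);print(Rt)
d=np.load("w2.npz")
for nm,R_,p_,v in(("w2",d["R"],d["p"],167),("w3",np.load("w3.npz")["R"],np.load("w3.npz")["p"],222)): print(nm,[(z,wz(R_,p_,256,v,z)[:2]@[np.cos(.2325),np.sin(.2325)]-np.array([.5663,.3148])@[np.cos(.2325),np.sin(.2325)]) for z in(.052,.062,.072)])
E
```

```text
[0.5623 0.3141 0.3335] [ 0.4819 -0.3066 -5.6208] [ 0.0702 -0.0546 -0.0112] 0.05512217717812385 [0.4552 0.2739 0.8679 0.003  2.0176 1.7917]
flow [-0.0841 -0.1605] 18 [[268.     125.      -0.102   -0.1052]
 [105.     108.      -0.0065  -0.158 ]
 [223.     219.      -0.099   -0.29  ]
 [ 35.     124.      -0.2208  -0.1658]
 [110.     132.      -0.0215  -0.2358]
 [150.     208.      11.0237   1.4048]
 [ 58.     203.      -3.1145  -1.6093]
 [ 80.     219.      -0.0107  -0.5997]
 [198.     109.       0.0101  -0.0717]
 [131.     201.     -10.211   -3.3783]
 [114.     202.      -1.8139  -1.7307]
 [284.      28.      -0.0422  -0.0594]
 [194.     132.      -0.0746  -0.0017]
 [258.     161.      -0.1389  -0.0423]]
tool shift mm [ 551.6883   28.2251 -224.8546] turn about tool y 0.16054997417526784 tilt fix (tool rotvec) [0.0178 0.1606 0.0027]
[[ 0.2334 -0.0171  0.9722]
 [-0.9724 -0.0054  0.2333]
 [ 0.0012 -0.9998 -0.0179]]
w2 [(0.052, np.float64(0.03283076764068538)), (0.062, np.float64(0.03479030408603534)), (0.072, np.float64(0.03674984053138497))]
w3 [(0.052, np.float64(0.032561465439794435)), (0.062, np.float64(0.036831166661899783)), (0.072, np.float64(0.04110086788400502))]
```

Call:
servo_tool(
  rows=[
    [[15,0,-6,0.009,0,0],[25,0,-10,0.009,0,0],[35,0,-14,0,0,0],[37,0,-15,0,0,0],[37,0,-15,0,0,0],[37,0,-15,0,0,0],[37,0,-15,0,0,0],[37,0,-15,0,0,0],[37,0,-15,0,0,0],[35,0,-14,0,0.04,0],[25,0,-10,0,0.04,0],[12,0,-4,0,0.04,0],[0,0,0,0,0.04,0],[0,0,0,0,0,0],[0,0,0,0,0,0]],
  ],
)

```text
time: 9.65
position: [0.4955, -0.0923, 0.3155]
tool_rot: [0.526, -0.488, 0.475, -0.51]
wrist_force: [-0.5, 0.3, -6.1]
finger_gap: 0.0546
```

```bash
python3 - <<'E'
from hb import *
o,Rt,p=wpose();im=get_image("wrist");cv2.imwrite("pics/w5.png",im);np.savez("w5.npz",R=Rt,p=p)
print(p,o["wrist_force"],o["finger_gap"],o["time"]);goto(Rt,p,[.472,-.275,.31],.075)
print("pred mount px",wp(Rt,p,[.472,-.275,.225]))
E
```

```text
[ 0.4955 -0.0923  0.3155] [-0.518   0.2733 -6.116 ] 0.05459268106514304 9.65
tool shift mm [180.569    6.885  -36.4222] turn about tool y -0.002925250341322211 tilt fix (tool rotvec) [ 0.0291 -0.0029  0.0015]
pred mount px (np.float64(446.06647919575755), np.float64(236.30665985247936))
```

View pics/w5.png

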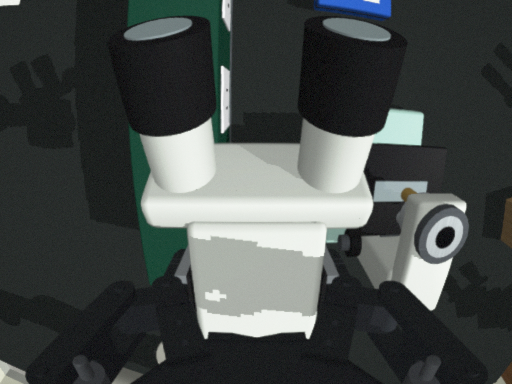

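The ring on the mount is visible at about (443,235), close to the prediction of (446,236). Next I refine the ring fit in all three views.

```bash
python3 - <<'E'
from hb import *
def disc(f,x0,y0,w,h,th,k=8):
    im=cv2.resize(cv2.imread(f).min(2)[y0:y0+h,x0:x0+w],None,fx=k,fy=k,interpolation=cv2.INTER_CUBIC)
    cs,_=cv2.findContours((im>th).astype(np.uint8),cv2.RETR_CCOMP,cv2.CHAIN_APPROX_NONE)
    for c in cs:
        if len(c)>60:
            e=cv2.fitEllipse(c);print(f,len(c),"centre",(e[0][0]+.5)/k-.5+x0,(e[0][1]+.5)/k-.5+y0,"axes",np.array(e[1])/k)
disc("pics/top0.png",354,236,36,32,140);disc("pics/scene0.png",120,150,34,24,120);disc("pics/w5.png",408,198,64,70,130)
E
```

```text
pics/top0.png 1385 centre 370.83769607543945 253.92596435546875 axes [28.8105 32.6798]
pics/top0.png 201 centre 372.0255603790283 252.73277282714844 axes [8.4391 9.0576]
pics/scene0.png 1346 centre 136.36803436279297 161.62691402435303 axes [25.7173 31.2214]
pics/scene0.png 171 centre 134.74647617340088 159.949613571167 axes [4.9968 9.4591]
pics/w5.png 1130 centre 439.782413482666 240.85674285888672 axes [45.6661 70.1094]
pics/w5.png 891 centre 444.24080657958984 236.44354248046875 axes [31.4659 46.5105]
pics/w5.png 474 centre 444.7438316345215 237.06453704833984 axes [16.8398 24.7703]
pics/w5.png 1280 centre 445.1353302001953 227.44021224975586 axes [54.9875 66.965 ]
```

```bash
python3 - <<'E'
from hb import *
d=np.load("w5.npz");Rt,p=d["R"],d["p"]
print("top",[atz("top",372.03,252.73,z) for z in(.22,.225)]);print("scene",[atz("scene",134.75,159.95,z) for z in(.22,.225)])
print("wrist disc",[wz(Rt,p,444.24,236.44,z) for z in(.22,.225)],"hole",wz(Rt,p,444.74,237.06,.22));print("tri",tri((372.03,252.73),(134.75,159.95)))
a,b=wz(Rt,p,466,207,.215),wz(Rt,p,436,307,.215);print("arm right edge yaw",np.arctan2(*(a-b)[1::-1]),a,b)
E
```

```text
top [array([ 0.4712, -0.2769,  0.22  ]), array([ 0.4709, -0.2755,  0.225 ])]
scene [array([ 0.46  , -0.2777,  0.22  ]), array([ 0.4681, -0.2765,  0.225 ])]
wrist disc [array([ 0.4694, -0.277 ,  0.22  ]), array([ 0.4718, -0.2727,  0.225 ])] hole [ 0.4687 -0.278   0.22  ]
tri (array([ 0.4708, -0.2756,  0.2265]), np.float64(0.000954438591278494))
arm right edge yaw 0.08804067167302018 [ 0.4996 -0.299   0.215 ] [ 0.3739 -0.3101  0.215 ]
```

Call:
servo_tool(
  rows=[
    [[10,0,-2,0.015,0,0],[20,-1,-4,0.014,0,0],[25,-1,-5,0,0,0],[25,-1,-5,0,0,0],[25,-1,-5,0,0,0],[25,-1,-5,0,0,0],[20,0,-5,0,0,0],[15,0,-3,0,0,0],[8,0,-2,0,0,0],[0,0,0,0,0,0],[0,0,0,0,0,0]],
  ],
)

```text
time: 10.8
position: [0.4728, -0.2728, 0.3205]
tool_rot: [-0.52, 0.476, -0.48, 0.522]
wrist_force: [-0.3, 0.1, -6.6]
finger_gap: 0.055
```

```bash
python3 - <<'E'
from hb import *
o,Rt,p=wpose();print(p,o["wrist_force"],o["finger_gap"],o["time"]);goto(Rt,p,[.4716,-.2745,.272],.08)
E
```

```text
[ 0.4728 -0.2728  0.3205] [-0.2775  0.0564 -6.5622] 0.055022765350368645 10.8
tool shift mm [ 1.4836 48.4507 -1.6345] turn about tool y 0.007010602328307899 tilt fix (tool rotvec) [-0.0052  0.007   0.0023]
```

Call:
servo_tool(
  rows=[
    [[1,8,-1,-0.005,0.007,0.002],[0.5,10,-0.6,0,0,0],[0,8,0,0,0,0],[0,6,0,0,0,0],[0,4,0,0,0,0],[0,2,0,0,0,0],[0,0,0,0,0,0],[0,0,0,0,0,0]],
  ],
)

```text
time: 11.6
position: [0.472, -0.2712, 0.2781]
tool_rot: [-0.52, 0.479, -0.478, 0.521]
wrist_force: [0.0, 0.7, -5.7]
finger_gap: 0.0551
```

```bash
python3 - <<'E'
from hb import *
o,Rt,p=wpose();print(p,o["wrist_force"],o["finger_gap"],o["time"]);goto(Rt,p,[.4716,-.2745,.272],.08)
E
```

```text
[ 0.472  -0.2712  0.2781] [ 0.03    0.6636 -5.6594] 0.055067661131565394 11.6
tool shift mm [ 3.2357  6.0926 -0.6354] turn about tool y 0.004281282497640718 tilt fix (tool rotvec) [ 0.001   0.0043 -0.0017]
```

Call:
servo_tool(
  rows=[
    [[2,2.5,-0.5,0,0.004,-0.002],[1.5,2,0,0,0,0],[0,1,0,0,0,0],[0,0,0,0,0,0],[0,0,0,0,0,0],[0,0,0,0,0,0]],
  ],
)

```text
time: 12.2
position: [0.472, -0.2755, 0.2733]
tool_rot: [0.52, -0.479, 0.48, -0.519]
wrist_force: [0.4, -0.5, -6.2]
finger_gap: 0.0547
```

```bash
python3 - <<'E'
from hb import *
o,Rt,p=wpose();print(p,o["wrist_force"],o["finger_gap"],o["time"],o["joint_vel"]);goto(Rt,p,[.4716,-.2745,.272],.08)
t=get_image("top");s=get_image("scene");cv2.imwrite("pics/t6.png",t);cv2.imwrite("pics/s6.png",s)
C=p-.0011*Rt[:,2]+np.array([0,0,.0003]);e=np.array([np.cos(.08),np.sin(.08),0]);n=np.array([-e[1],e[0],0]);k=np.array([0,0,1.])
def P(c,x,y,z): return proj(c,C+x*e+y*n+z*k)
def crop(im,cam,x,y,w,h):
    a=cv2.resize(im[y:y+h,x:x+w],(400,400),interpolation=cv2.INTER_CUBIC);q=400/w
    for X in((-.047,.028,.026),(-.047,-.028,.026),(.032,.028,.026),(.032,-.028,.026),(.023,0,-.036),(0,-.023,-.036),(0,.023,-.036),(0,0,-.0465)):
        u,v=P(cam,*X);cv2.circle(a,(int((u-x+.5)*q),int((v-y+.5)*q)),3,(0,0,255),-1)
    return a
cv2.imwrite("pics/c6.png",np.hstack([crop(t,"top",330,205,90,90),crop(s,"scene",90,100,90,90)]))
E
```

```text
[ 0.472  -0.2755  0.2733] [ 0.4189 -0.4772 -6.2461] 0.05470596337823777 12.2 [-0.0002 -0.0011 -0.0029  0.001  -0.0009  0.0002]
tool shift mm [-1.0617  1.2927 -0.2786] turn about tool y -0.0005363768246464257 tilt fix (tool rotvec) [-0.0006 -0.0005  0.0018]
```

View pics/c6.png

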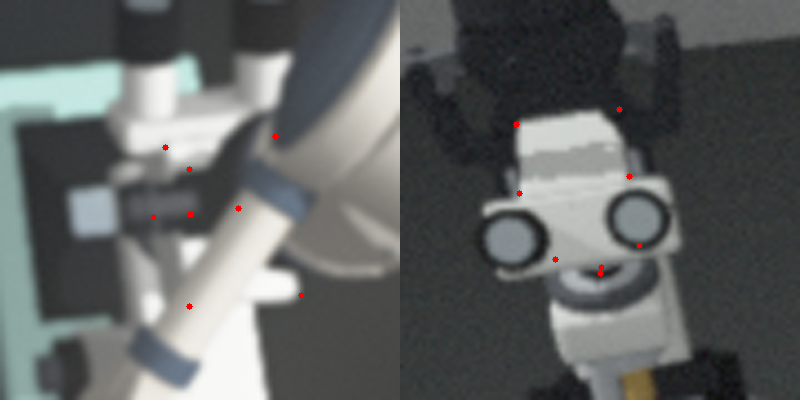

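The scene crop shows the head over the mount with its block corners on the predicted points. The axis point under the flange is at (601,270), on the measured mount centre at (601,269). The eyepieces point to the front. One rest row, a final reading, then I hand in.

Call:
servo_tool(
  rows=[
    [[-0.5,0,0,0,0,0],[0,0,0,0,0,0],[0,0,0,0,0,0],[0,0,0,0,0,0],[0,0,0,0,0,0],[0,0,0,0,0,0]],
  ],
)

```text
time: 12.9
position: [0.472, -0.2749, 0.2735]
tool_rot: [0.52, -0.479, 0.48, -0.519]
wrist_force: [-0.5, 0.7, -5.8]
finger_gap: 0.0549
```

```bash
python3 - <<'E'
from hb import *
o,Rt,p=wpose();print(p,o["wrist_force"],o["finger_gap"],o["time"],np.abs(o["joint_vel"]).max());goto(Rt,p,[.4716,-.2745,.272],.08)
if np.hypot(*(p[:2]-[.4716,-.2745]))<.0025 and .268<p[2]<.277 and o["finger_gap"]>.05: print("closed",ticket.close_job())
E
```

```text
[ 0.472  -0.2749  0.2735] [-0.5392  0.6882 -5.8017] 0.05494414042220635 12.9 0.0008337742265049765
tool shift mm [-0.4232  1.5073 -0.3448] turn about tool y -0.00034015117714694676 tilt fix (tool rotvec) [-0.0009 -0.0003  0.002 ]
the job is handed in; nothing more can be done
closed None
```

I gripped the binocular head across its flat sides at 90 N and lifted it. I carried it over the power box at about 0.31–0.33 m, clear of the spare eyepiece. The job was handed in at 12.9 s with the head held still over the mount.

- **Position:** the last reading put the head within about 1 mm of the measured mount centre. The flange was about 11–13 mm above the mount, tilt was under 0.003 rad, and yaw matched the stand's estimated 0.08 rad.
- **Grip:** the finger gap held at 55 mm with a steady load of about 6 N, and the wrist images before and after the lift showed no slip.
- **Direction:** the eyepieces point to the front of the stand.
- **Disagreement between views:** the three camera views put the mount centre within about 4 mm of each other, and its height came out at 0.2265 m against the stated 0.225 m. The stand's yaw came out between 0.07 and 0.09 rad. I used values near the middle, so the true centring error could be a few millimetres.
- **Not fully checked:** the arm hid much of the head in the final top view, so the close-up check rests mostly on the scene camera. I did not re-measure the jar, slide box or spare eyepiece. The force readings taken after each move showed no sign of contact.

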